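# Set the tracing pointer with the edge thumbwheel and lock the cam clamp

### The job

On the tracing unit, roll the orange edge thumbwheel that peeps through the panel slot until the red pointer of the tracing carriage stands in line with the very tip of the brass bishop template, moving the carriage only by the wheel and pressing the wheel gently (never more than about 14 N). Then swing the steel cam clamp lever fully home by its black post to lock the setting, with the pointer still in line. Do not disturb the loose pieces and tools around it.

Things in the scene. Friction and masses are not known exactly. Their poses are not given: they have to be found in the camera images.
- unit: The tracing unit: a fixed oak board 200 (x) x 300 (y) x 20 mm, origin under its centre. z up; +y is the way the pointer must travel. Near its -x,-y corner a green control box, 80 (x) x 110 (y) mm, top 70 mm above the table, slot in the middle; along its +x side the carriage rods; the cam clamp at its +x,+y corner.
- slot (a point): Centre of the slot (13 mm along unit x, 50 mm along unit y) at the control box's flat top, 70 mm above the table. Through it peeps an orange, ribbed thumbwheel, 56 mm diameter, 10 mm wide, axle along unit x right below. Its crown stands 5 to 11 mm above the panel; how much is not known. It rides with rods and carriage on a sprung cradle that sinks about 0.15 mm per newton, at most 3.5 mm. Axes: the unit's.
- thumbwheel (a joint): Turn of the thumbwheel, rad: 0 at the start, growing as its crown rolls towards unit +y, -0.3 to 4.1; stays where left. Geared to the carriage: 28 mm towards +y per rad, as far as the rim rolls. Turning needs about 4 N along y at the crown, passed on by friction (coefficient not known, near 1): a light touch slips. A press above 14 N is a fault.
- pointer (a point): Red end of the tracing carriage's pointer, above the template's centre line, about 67 mm above the table, a bar 4 mm wide along y. The carriage (dark steel, 46 x 30 x 22 mm) slides on two steel rods along unit y behind the control box; it must not be pushed by hand. Axes: as the unit's.
- template_tip (a point): The tip (small end, foremost point) of the brass bishop template that lies on a steel saddle, 75 mm long along unit y, base towards +y, its centre line 55 mm above the table. Fixed. The pointer is in line when its y in this frame is 0. At the start the pointer stands 40 to 80 mm towards -y of it. Axes: as the unit's.
- cam_lever (a joint): Angle of the cam clamp lever in rad: 0 open (lever points along unit +y from its pivot), growing as it swings counter-clockwise from above until it points along unit -x; fully home, against its stop, at 1.5. At the start 0 to 0.3. It stays where it is left; pushing the post takes about 2 N.
- lever_post (a point): Centre of the black upright post at the lever's end (14 mm diameter, 28 mm high, from 67 to 95 mm above the table), half-way up. Its centre is 75 mm from the pivot.
- lever_pivot (a point): Pivot of the cam clamp lever, at the height of the lever's bar (64 mm above the table). Axes: as the unit's.
- holly_bishop: Bystander: loose white holly bishop, 75 mm high, base 32 mm, standing; origin at its foot.
- ebony_rook: Bystander: loose black rook, 55 mm high, base 32 mm, standing; origin at its foot.
- beech_blank: Bystander: loose square beech blank 100 x 36 x 36 mm, lying along its x; origin under its centre.
- hex_key: Bystander: loose steel hex key, 90 mm along its x with a 28 mm leg, 5 mm thick, lying flat; origin under the long leg's middle.
- brush: Bystander: loose bench brush lying flat along its x.
- oil_bottle: Bystander: small amber oil bottle, 48 mm diameter, 110 mm high, standing; origin at its foot.
- screwdriver: Bystander: loose screwdriver lying along its x.

How it is judged (in metres and radians):
On the way, in this order (a step that is already met when the one before it is completed fails the run):
1. the pointer is in line with the template's tip (within 3 mm along the unit's y) while the clamp lever is still open (below 0.6 rad) (y of pointer in the frame of template_tip between -0.003 and 0.003 m and value of joint cam_lever below 0.6 rad), for 0.3 s.
2. the clamp lever is fully home (above 1.38 rad) with the pointer in line (y of pointer in the frame of template_tip between -0.003 and 0.003 m and value of joint cam_lever above 1.38 rad), for 0.2 s.
At the end, for the whole second after the job is handed in: The pointer is in line with the template's tip within 3 mm along the unit's y, the cam clamp lever is home (above 1.38 rad of 1.5), the wheel is at rest and everything is let go (all of step 2 and velocity of joint thumbwheel between -0.05 and 0.05 rad/s); the robot touches nothing.
It fails at once if the thumbwheel is pressed with more than 14 N (contact force between anything else and thumbwheel above 14 N).
It fails at once if the carriage is pushed directly (more than 1 N) (contact force between anything else and carriage above 1 N).
It fails at once if a loose piece or tool is moved more than 15 mm (distance of any of holly_bishop, ebony_rook, beech_blank, hex_key, brush, oil_bottle, screwdriver from where it was at the start of the episode above 0.015 m).
It also fails if it takes over 72 s, if anything falls off the work surface, if the arm or the gripper's body presses on something with over 40 N, if the wrist force passes 120 N, or if a joint passes its speed limit or range.

### The arm

A 6-joint arm with a two-finger parallel gripper is mounted at the origin on the work surface. World frame = base frame: x ahead of the robot, y to its left, z up, the work surface at z = 0. Lengths are in mm, angles in degrees, forces in N, time in s.
With the tool pointing down it reaches from about 300 to 850 mm from the base axis. Payload 4.2 kg.
Tool frame: the origin (TCP) lies on the mounting face of the last link; the fingertips stand 191 mm ahead of it and the grasp point (between the pads) lies 172 mm ahead of it; z points along the fingers, y is the direction in which the jaws open and shut (so a half turn about z gives the same grasp; the last joint's range is limited). The gripper opens to 91 mm and grips with 3 to 60 N. Pads are 32 mm wide; open, the fingers measure 118 mm over their backs; the gripper's body (76 mm by 178 mm) begins 60 mm behind the grasp point.
Start: joints at [-77.98, 18.312, 89.639, -0, 72.044, -1.146], TCP at [130.973, -559.883, 404.776] pointing down, gripper open.
Joint ranges: [-177.97, 177.97], [-48.28, 115.42], [12.27, 149.76], [-77.06, 257.06], [2.81, 150.46], [-146.56, 146.56]. Speed limits (degrees/s): [147.25, 147.25, 180, 180, 180, 180].

### API

Orientations are given as [roll, pitch, yaw] about the fixed x, y, z axes, in that order (R = Rz(yaw) Ry(pitch) Rx(roll)).
In Python, from workcell import env gives the robot as it stands.
- The arm moves only by the shell command python3 -m handwheel 'ROWS' [FORCE]. ROWS is JSON, a list of rows, each an object with "gripper": the opening in per cent of the stroke, from 0 (shut) to 100 (fully open); "travel": the shift along the tool's x, y, z in m, a list of three; "twist": the turn about the tool's z in rad. In form: [{"gripper": gripper, "travel": [x, y, z], "twist": twist}, ...]. A call has 1 to 5 rows; each row shifts and turns the commanded pose from where the row before left it, along the tool's axes as they then stand; what a row does not reach is not made up. A row lasts 1/12 s, in which the tool goes at most 41.7 mm and 7.16 degrees, less where a joint would pass 70% of its speed; a pose out of reach is approached as far as the arm can. A call with a gripper value outside its range is refused whole. The fingers move at their own pace and stop on an object; FORCE is the grip in N (left out, the last holds). Time passes only in rows, so rows that do not move let the fingers close. It gives the time, the measured TCP pose, the force and the opening at its end, in the units of the state.
- env.state(): the state, without advancing time (a new reading comes with each control period).
- env.grab_frame(name): name is "side" or "top" or "wrist"; returns a dict with "frame" (400x640x3 uint8, red, green, blue), "intrinsics" (3x3 intrinsics, pixels), "extrinsics" (4x4, takes a point from camera to world coordinates). Camera axes: x right, y down, z forward; pixel columns grow to the right and rows downward; lengths in mm; the calibration is good to about 2 mm. A picture is of the moment at which its call begins. There is no depth.
- env.job_done(): hands the job in, once; it reports no verdict.
Trained networks look in the newest picture that a camera, given by its name, has taken for a name from the list of things; names that differ only in an ending like _2 or _b are one class to them, and where a whole thing is asked for, a point or a joint stands for the part that bears it (a point fixed in the world has none). Each returns a list of dicts, best first, with "confidence" (0 to 1); they miss things now and then, are a little off and sometimes report something else, mostly with a low value. They report only what shows in the picture. A call takes as long as a camera call.
- env.trace(camera, thing): "pixels" (400x640 bool, what is visible of it) and "uv" ([column, row] in pixels, amid what is visible of it).
- env.pinpoint(camera, thing): "uv" ([column, row] in pixels: a listed point, or the origin of a listed thing).
The state is a dict: "time_s": time; "qpos": joint angles; "qvel": joint speeds; "effort": joint torques, N m; "ee_pos": TCP position; "ee_rot": TCP orientation; "force": force on the tool from outside, world axes, zero at the start; "torque": the same for the moment, N m; "gripper_width": finger opening in mm.
Only numpy, scipy, OpenCV 4.12 (cv2) and the standard library are available. Lean on these libraries where they do the work, as an engineer would, in place of code of your own. Each camera call takes 0.05 s, during which the arm holds its last target. There are 200 camera calls.

## Working session

There is one attempt and no reset: what is moved stays moved. The work goes in short steps, Python scripts to look and compute and a shell command to move; the robot and the scene stay as the last step left them, time stands still between calls to the robot, and variables do not carry over. Pictures are saved under pics/ and viewed, about 8 in all and at most 12, crops included, and the job is handed in when it is done.

```bash
ls; mkdir -p pics; cat > h.py <<'E'
import numpy as np,cv2
from workcell import env
def save(c,n,crop=None,s=1):
    f=env.grab_frame(c); im=f["frame"][:,:,::-1]
    if crop: a,b,d,e=crop; im=im[b:e,a:d]
    cv2.imwrite("pics/"+n,cv2.resize(im,None,fx=s,fy=s,interpolation=cv2.INTER_CUBIC)); return f
def ray(f,uv):
    d=np.linalg.inv(f["intrinsics"])@[uv[0],uv[1],1]; E=np.array(f["extrinsics"])
    d=E[:3,:3]@d; return E[:3,3],d/np.linalg.norm(d)
def atz(f,uv,z):
    o,d=ray(f,uv); return o+d*(z-o[2])/d[2]
def tri(rs):
    A=np.zeros((3,3));b=np.zeros(3)
    for o,d in rs:
        P=np.eye(3)-np.outer(d,d);A+=P;b+=P@o
    p=np.linalg.solve(A,b); return p,[float(np.linalg.norm((np.eye(3)-np.outer(d,d))@(p-o))) for o,d in rs]
def proj(f,p):
    E=np.linalg.inv(f["extrinsics"]); q=f["intrinsics"]@(E[:3,:3]@p+E[:3,3]); return q[:2]/q[2]
E
python3 - <<'E'
from h import *
np.set_printoptions(precision=1,suppress=True)
fs={c:save(c,c+"0.png") for c in("side","top","wrist")}
print(env.state())
for c in fs: print(c,fs[c]["extrinsics"][:3,3],fs[c]["extrinsics"][:3,2],fs[c]["intrinsics"][0,0])
for t in "slot pointer template_tip lever_post lever_pivot unit holly_bishop oil_bottle ebony_rook".split():
    rs=[];o=[]
    for c in fs:
        r=env.pinpoint(c,t)
        if r: o.append((c,np.round(r[0]["uv"],1),round(r[0]["confidence"],2)));
        if r and r[0]["confidence"]>.4: rs.append(ray(fs[c],r[0]["uv"]))
    print(t,o)
    if len(rs)>1: print("   ",*tri(rs))
im=np.vstack([np.hstack([fs["side"]["frame"],fs["top"]["frame"]])])[:,:,::-1]
E
```

```text
pics
{'time_s': 0.15, 'qpos': array([-78. ,  18.3,  89.7,   0. ,  72. ,  -1.1]), 'qvel': array([ 0. , -0.1, -0.2,  0. ,  0.1, -0. ]), 'effort': array([ -0. , -41.3, -23.2,   0.1,   0. ,  -0. ]), 'ee_pos': array([ 130.9, -559.8,  404.1]), 'ee_rot': array([-179.9,   -0. ,   13.2]), 'force': array([-0.1,  0.1, -0.6]), 'torque': array([ 0., -0., -0.]), 'gripper_width': 91.2357871961962}
side [  275.  -1041.8   764.2] [ 0.2  0.8 -0.5] 415.56970084471556
top [ 373.1  -34.7 1367.6] [ 0.2  0.  -1. ] 414.1840636215363
wrist [ 196.3 -545.1  384. ] [-0.2 -0.1 -1. ] 283.7544168551152
slot [('side', array([305.2, 234.2]), 0.7), ('top', array([381. , 225.6]), 0.89)]
    [ 493.  -195.1   76. ] [2.908245209841347, 2.9082452098413216]
pointer [('side', array([329. , 232.5]), 0.58), ('top', array([381.7, 208.4]), 0.58)]
    [ 553.1 -199.9   69.1] [2.0973596640574206, 2.097359664057008]
template_tip [('side', array([320.7, 226.4]), 0.68), ('top', array([364.5, 212.8]), 0.46)]
    [ 543.3 -147.4   53.6] [4.694718452712967, 4.694718452712783]
lever_post [('side', array([290.9, 182.1]), 0.49), ('top', array([384.8, 209.7]), 0.7)]
    [ 493.6 -182.   238.2] [30.592845414453503, 30.592845414453624]
lever_pivot [('side', array([305.9, 195.2]), 0.76), ('top', array([315.4, 207.5]), 0.98)]
    [551.9  10.5  61.2] [1.965085930128386, 1.9650859301286119]
unit [('side', array([307.1, 238.4]), 0.95)]
holly_bishop [('side', array([372.6, 276. ]), 0.77), ('top', array([413.3, 189.1]), 0.48)]
    [ 631.5 -317.3   -7.7] [4.064526800805268, 4.064526800805362]
oil_bottle [('side', array([284.9, 151.9]), 0.59), ('top', array([183.9, 197.9]), 0.61)]
    [590.  459.4 -10. ] [4.355305710508981, 4.35530571050898]
ebony_rook [('side', array([343.2, 293.4]), 0.74), ('top', array([427.4, 219.1]), 0.58)]
    [ 531.7 -359.4    2. ] [6.461948428754393, 6.461948428754327]
```

```bash
python3 - <<'E'
import cv2,numpy as np
a=cv2.imread("pics/side0.png")[130:320,220:420];b=cv2.imread("pics/top0.png")[120:310,270:470]
r=lambda x:cv2.resize(x,None,fx=3,fy=3,interpolation=cv2.INTER_CUBIC)
cv2.imwrite("pics/c1.png",r(a)); cv2.imwrite("pics/c2.png",r(b))
E
```

```text
(no output)
```

View pics/c1.png

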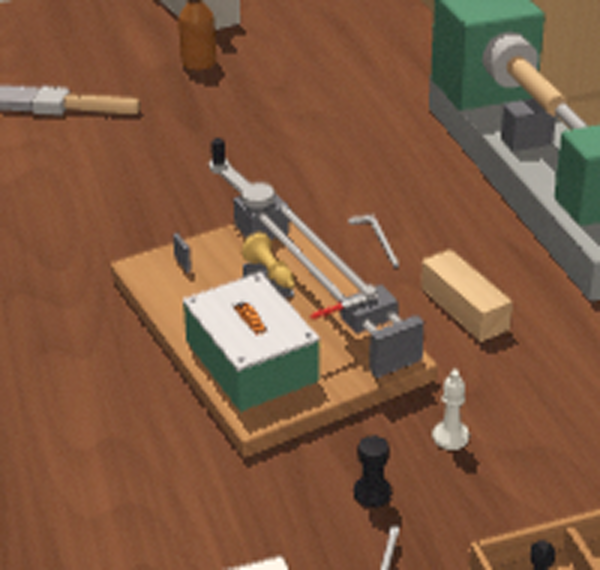

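View pics/c2.png

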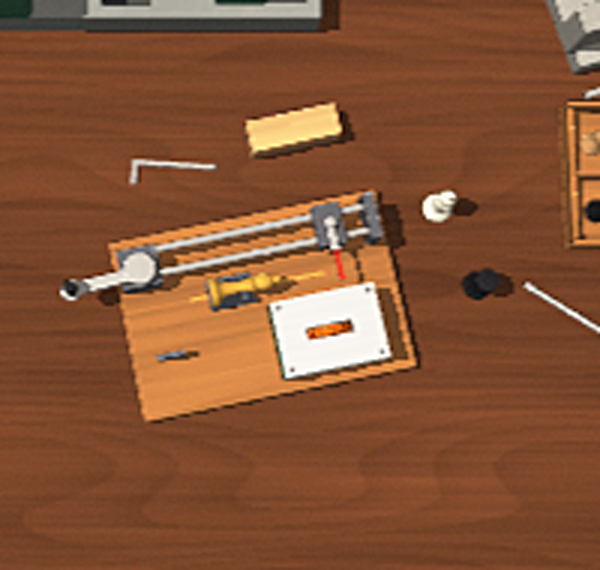

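```bash
python3 -m handwheel '[{"gripper":0,"travel":[0.032,-0.021,0],"twist":0},{"gripper":0,"travel":[0.032,-0.021,0],"twist":0},{"gripper":0,"travel":[0.032,-0.021,0],"twist":0},{"gripper":0,"travel":[0.032,-0.021,0],"twist":0},{"gripper":0,"travel":[0.032,-0.021,0],"twist":0}]' 20
python3 -m handwheel '[{"gripper":0,"travel":[0.032,-0.021,0],"twist":0},{"gripper":0,"travel":[0.032,-0.021,0],"twist":0},{"gripper":0,"travel":[0.032,-0.021,0],"twist":0},{"gripper":0,"travel":[0.032,-0.021,0],"twist":0},{"gripper":0,"travel":[0.032,-0.021,0],"twist":0}]'
python3 -m handwheel '[{"gripper":0,"travel":[0.032,-0.021,0],"twist":0},{"gripper":0,"travel":[0.032,-0.021,0],"twist":0},{"gripper":0,"travel":[0.032,-0.021,0],"twist":0},{"gripper":0,"travel":[0,0,0],"twist":-0.12},{"gripper":0,"travel":[0,0,0],"twist":-0.12}]'
python3 -m handwheel '[{"gripper":0,"travel":[0,0,0],"twist":-0.12},{"gripper":0,"travel":[0,0,0],"twist":-0.12},{"gripper":0,"travel":[0,0,0],"twist":-0.12},{"gripper":0,"travel":[0,0,0],"twist":-0.12},{"gripper":0,"travel":[0,0,0],"twist":-0.12}]'
python3 -m handwheel '[{"gripper":0,"travel":[0,0,0],"twist":-0.12},{"gripper":0,"travel":[0,0,0],"twist":-0.12},{"gripper":0,"travel":[0,0,0],"twist":-0.12},{"gripper":0,"travel":[0,0,0],"twist":-0.12},{"gripper":0,"travel":[0,0,0],"twist":-0.12}]'
python3 -m handwheel '[{"gripper":0,"travel":[0,0,0],"twist":-0.12},{"gripper":0,"travel":[0,0,0],"twist":0},{"gripper":0,"travel":[0,0,0],"twist":0}]'
python3 - <<'E'
from h import *
import pickle
np.set_printoptions(precision=1,suppress=True)
fs={c:save(c,c+"1.png") for c in("side","top","wrist")}
pickle.dump(fs,open("f1.pkl","wb"))
for t in "slot pointer template_tip lever_post lever_pivot".split():
    rs=[];o=[]
    for c in fs:
        r=env.pinpoint(c,t)
        if r: o.append((c,np.round(r[0]["uv"],1),round(r[0]["confidence"],2)));
        if r and r[0]["confidence"]>.4: rs.append(ray(fs[c],r[0]["uv"]))
    print(t,o)
    if len(rs)>1: print("   ",*tri(rs))
E
```

```text
time_s: 1.92
ee_pos: [263.6, -419.8, 404.9]
ee_rot: [180.0, -0.0, 13.1]
force: [1.5, -1.2, 0.4]
gripper_width: 60.6
time_s: 2.33
ee_pos: [395.6, -280.9, 405.0]
ee_rot: [180.0, -0.0, 13.2]
force: [0.3, -0.4, 0.5]
gripper_width: 27.5
time_s: 2.75
ee_pos: [475.3, -197.5, 404.6]
ee_rot: [180.0, -0.0, 27.5]
force: [0.3, -0.7, 0.7]
gripper_width: 0.5
time_s: 3.17
ee_pos: [473.9, -199.2, 404.8]
ee_rot: [180.0, 0.0, 61.6]
force: [-0.1, 0.1, -0.7]
gripper_width: 0.8
time_s: 3.58
ee_pos: [473.8, -199.3, 404.8]
ee_rot: [180.0, 0.0, 96.0]
force: [0.4, 0.1, 0.3]
gripper_width: 0.2
time_s: 3.83
ee_pos: [473.9, -199.3, 404.8]
ee_rot: [180.0, 0.0, 102.4]
force: [-0.8, -0.1, 0.4]
gripper_width: 0.5
slot [('side', array([304.8, 234.4]), 0.57), ('top', array([381.1, 231.2]), 0.61), ('wrist', array([330.3, 183.4]), 0.82)]
    [ 483.4 -193.    73.9] [5.963655866712474, 5.565444682945636, 3.928284925057736]
pointer [('side', array([327. , 230.4]), 0.71), ('wrist', array([501.9,  81.6]), 0.65)]
    [639.8 -30.9 -33.2] [43.58641054190494, 43.586410541904826]
template_tip [('side', array([317.9, 226.9]), 0.56), ('top', array([363.1, 214.2]), 0.45), ('wrist', array([384.3, 147.5]), 0.67)]
    [ 537.5 -140.9   48.7] [4.147261026704899, 3.1652908600418366, 2.6149328347398613]
lever_post [('top', array([326.9, 177.1]), 0.74), ('wrist', array([493.6, 184.7]), 0.52)]
    [626.1 -87.  142.6] [61.23525438544842, 61.235254385448435]
lever_pivot [('side', array([306.8, 197.5]), 0.58), ('top', array([315.5, 207.4]), 0.75), ('wrist', array([435.6,   5.7]), 0.84)]
    [552.3  11.3  51.4] [0.5005467727462353, 3.473865123335169, 3.966823165498711]
```

View pics/wrist1.png

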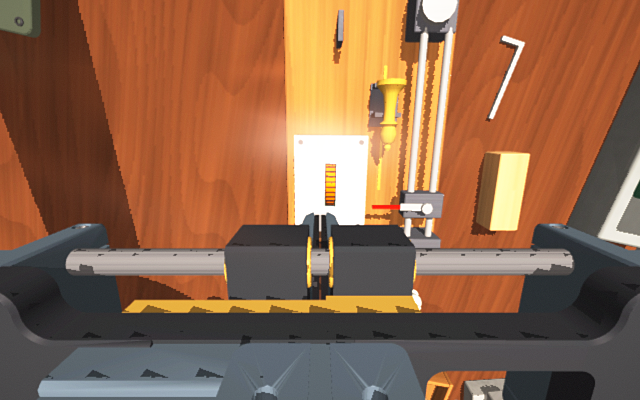

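```bash
cat >> h.py <<'E'
U=np.radians(12.4); UX=np.array([np.cos(U),np.sin(U),0]); UY=np.array([-np.sin(U),np.cos(U),0])
def red(f):
    i=f["frame"].astype(int); m=(i[...,0]>150)&(i[...,1]<70)&(i[...,2]<80)
    n,l,s,c=cv2.connectedComponentsWithStats(m.astype(np.uint8)); k=[(s[j],c[j]) for j in range(1,n) if s[j][4]>6]
    return k
E
python3 - <<'E'
from h import *
import pickle
np.set_printoptions(precision=1,suppress=True)
fs=pickle.load(open("f1.pkl","rb"))
for c in fs: print(c,red(fs[c]))
w=fs["wrist"]
for n,uv,z in(("ptr",(373,207),67),("tip",(387,150),55),("slot",(330.5,184),76),("pivot",(436,8),64),("boardL",(285,60),20),("boardL2",(285,200),20)):
    p=atz(w,uv,z); print(n,p,"u",p@UX,p@UY)
i=w["frame"][:,:,::-1]
cv2.imwrite("pics/c3.png",cv2.resize(i[0:230,280:460],None,fx=4.4,fy=2.6*1.0 if 0 else 2.6,interpolation=cv2.INTER_CUBIC) if 0 else cv2.resize(i[110:225,290:450],None,fx=5,fy=5,interpolation=cv2.INTER_CUBIC))
E
```

```text
side [(array([181,  47,  28,   9, 159], dtype=int32), array([193.2,  51.3])), (array([324, 232,  10,   4,  15], dtype=int32), array([328. , 233.4]))]
top [(array([108, 175,   7,   6,  31], dtype=int32), array([110.7, 177.4])), (array([ 77, 181,   7,   6,  31], dtype=int32), array([ 80.1, 183.5])), (array([497, 244,   4,   6,  16], dtype=int32), array([498.2, 246.6]))]
wrist [(array([372, 205,  28,   5, 105], dtype=int32), array([386.3, 206.4]))]
ptr [ 537.5 -206.9   67. ] u 480.5293958974201 -317.51093957092814
tip [ 538.5 -140.6   55. ] u 495.7774048199276 -252.92722194543785
slot [ 482.4 -189.4   76. ] u 430.49788431958166 -288.6078236709833
pivot [546.    4.9  64. ] u 534.3030558567352 -112.40695729393846
boardL [401.  -66.1  20. ] u 377.48566313828906 -150.7197591734119
boardL2 [ 432.8 -233.6   20. ] u 372.56354662283513 -321.12937464580745
```

View pics/c3.png

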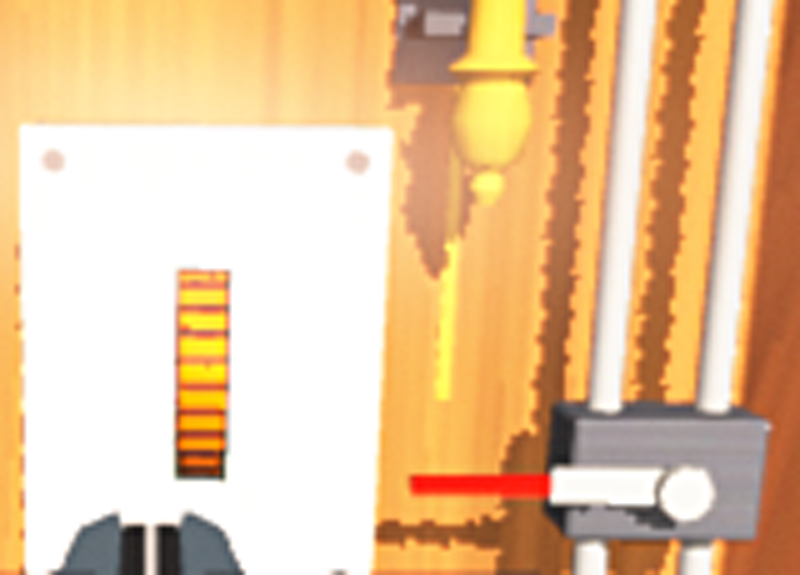

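```bash
python3 - <<'E'
from h import *
import pickle
np.set_printoptions(precision=2,suppress=True)
fs=pickle.load(open("f1.pkl","rb"))
t=fs["top"]; 
q=[atz(t,(270+x/3,120+y/3),20) for x,y in((108,243),(147,420),(380,190),(418,367))]
print(q)
for a,b in((2,0),(3,1)): d=q[b]-q[a]; print(np.degrees(np.arctan2(-d[0],d[1])),np.linalg.norm(d))
for a,b in((1,0),(3,2)): d=q[b]-q[a]; print(np.degrees(np.arctan2(d[1],d[0])),np.linalg.norm(d))
w=fs["wrist"]; i=cv2.cvtColor(w["frame"],cv2.COLOR_RGB2HSV)
a=atz(w,(285,40),20)
m=((i[...,0]<14)&(i[...,1]>150)&(i[...,2]>120)).astype(np.uint8)[155:212,320:345]
# slot corners from crop
c=[atz(w,(290+x/5,110+y/5),z) for x,y,z in((20,128,70),(393,128,70),(176,478,70),(178,268,70),(224,478,70),(229,268,70),(615,20,64),(595,400,64))]
for a,b in((2,3),(4,5),(7,6)): d=c[b]-c[a]; print("y",np.degrees(np.arctan2(-d[0],d[1])),np.linalg.norm(d))
d=c[1]-c[0]; print("x",np.degrees(np.arctan2(d[1],d[0])),np.linalg.norm(d))
print("slot",sum(c[2:6])/4)
E
```

```text
[array([581.06,  42.79,  20.  ]), array([388.99,  -1.69,  20.  ]), array([ 641.54, -256.29,   20.  ]), array([ 447.55, -293.06,   20.  ])]
11.43247041427313 305.12845423642943
11.363907785201178 297.189710953031
13.03845274230219 197.15387158997373
10.73208966369397 197.44681006065568
y 12.195705027211018 48.274381753385754
y 11.878375271203831 48.27637974857448
y 13.893998680596761 84.24353278359673
x 12.450539283005536 80.76122962950349
slot [ 482.99 -191.66   70.  ]
```

```bash
python3 -m handwheel '[{"gripper":0,"travel":[-0.0065,0.0105,0.03],"twist":0.007},{"gripper":0,"travel":[0,0,0.04],"twist":0},{"gripper":0,"travel":[0,0,0.04],"twist":0},{"gripper":0,"travel":[0,0,0.015],"twist":0},{"gripper":0,"travel":[0,0,0],"twist":0}]'
python3 -m handwheel '[{"gripper":0,"travel":[0,0,0.003],"twist":0},{"gripper":0,"travel":[0,0,0],"twist":0},{"gripper":0,"travel":[0,0,0],"twist":0}]'
python3 - <<'E'
from h import *
np.set_printoptions(precision=2,suppress=True)
f=save("wrist","w2.png",(240,0,560,240),2.5)
print(env.state()["ee_pos"],env.state()["force"])
E
```

```text
time_s: 5.15
ee_pos: [484.2, -202.8, 275.7]
ee_rot: [-179.6, -0.3, 102.1]
force: [-0.1, 0.8, 0.3]
gripper_width: 0.3
time_s: 5.4
ee_pos: [486.2, -203.7, 278.4]
ee_rot: [179.8, 0.1, 102.1]
force: [-0.1, -0.3, -0.2]
gripper_width: 0.5
[ 486.07 -203.62  278.46] [-0.03 -0.2   0.48]
```

View pics/w2.png

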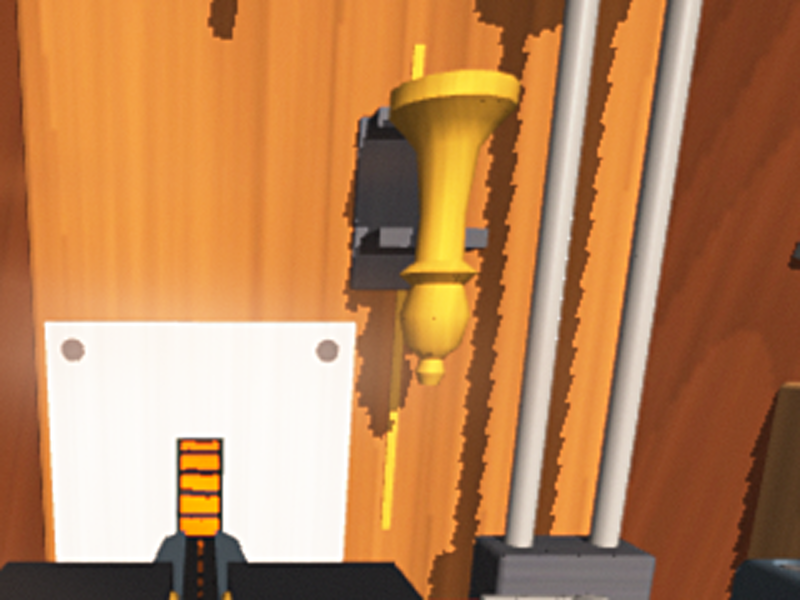

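```bash
python3 - <<'E'
from h import *
import pickle
np.set_printoptions(precision=2,suppress=True)
a=pickle.load(open("f1.pkl","rb"))["wrist"]; b=env.grab_frame("wrist")
print(tri([ray(a,(387.4,150.6)),ray(b,(412,154))]))
E
python3 -m handwheel '[{"gripper":0,"travel":[0,0,0.0025],"twist":0},{"gripper":0,"travel":[0,0,0.0025],"twist":0},{"gripper":0,"travel":[0,0,0],"twist":0},{"gripper":0,"travel":[0,0,0],"twist":0}]'
python3 -m handwheel '[{"gripper":0,"travel":[0,0,0.0008],"twist":0},{"gripper":0,"travel":[0,0,0.0007],"twist":0},{"gripper":0,"travel":[0,0,0],"twist":0}]'
```

```text
(array([ 539.75, -141.41,   52.66]), [0.23461172673946853, 0.2346117267394808])
time_s: 5.83
ee_pos: [485.4, -203.4, 271.7]
ee_rot: [-180.0, -0.0, 102.1]
force: [0.8, -0.5, 0.5]
gripper_width: 0.3
time_s: 6.08
ee_pos: [485.6, -203.4, 270.2]
ee_rot: [180.0, 0.0, 102.1]
force: [-0.1, 0.1, 0.5]
gripper_width: 0.6
```

```bash
python3 -m handwheel '[{"gripper":0,"travel":[0,0,0.0007],"twist":0},{"gripper":0,"travel":[0,0,0.0006],"twist":0},{"gripper":0,"travel":[0,0,0],"twist":0}]'
```

```text
time_s: 6.33
ee_pos: [485.6, -203.4, 269.4]
ee_rot: [180.0, 0.0, 102.1]
force: [-0.5, 0.3, 5.9]
gripper_width: 0.8
```

```bash
python3 -m handwheel '[{"gripper":0,"travel":[0,0,0.0004],"twist":0},{"gripper":0,"travel":[0.003,0,0],"twist":0},{"gripper":0,"travel":[0.003,0,0],"twist":0},{"gripper":0,"travel":[0.003,0,0],"twist":0}]'
```

```text
time_s: 6.67
ee_pos: [484.3, -195.4, 269.5]
ee_rot: [179.8, 0.2, 102.2]
force: [-0.1, -4.2, 4.9]
gripper_width: 0.2
```

```bash
python3 -m handwheel '[{"gripper":0,"travel":[0.003,0,0.0004],"twist":0},{"gripper":0,"travel":[0.004,0,0],"twist":0},{"gripper":0,"travel":[0.004,0,0],"twist":0},{"gripper":0,"travel":[0.003,0,0],"twist":0},{"gripper":0,"travel":[0,0,0],"twist":0}]'
python3 - <<'E'
from h import *
import pickle
f=env.grab_frame("wrist"); pickle.dump(f,open("f2.pkl","wb"))
print(red(f)); cv2.imwrite("pics/w3.png",cv2.resize(f["frame"][60:300,250:570,::-1],None,fx=2.5,fy=2.5))
t=env.grab_frame("top"); print(red(t)); s=env.grab_frame("side"); print(red(s))
print(env.state()["force"],env.state()["ee_pos"])
E
```

```text
time_s: 7.08
ee_pos: [481.3, -181.0, 269.2]
ee_rot: [179.8, 0.2, 102.2]
force: [0.9, -3.6, 7.0]
gripper_width: 0.8
[]
[(array([108, 175,   7,   6,  30], dtype=int32), array([110.83333333, 177.43333333])), (array([ 78, 181,   6,   6,  29], dtype=int32), array([ 80.17241379, 183.44827586])), (array([471, 229,  30,  21, 221], dtype=int32), array([485.68778281, 239.6199095 ]))]
[(array([332, 337,  15,  39, 313], dtype=int32), array([338.86900958, 353.05750799]))]
[ 0.80803143 -2.16736251  7.02853516] [ 481.36946832 -181.11829923  269.16844521]
```

View pics/w3.png

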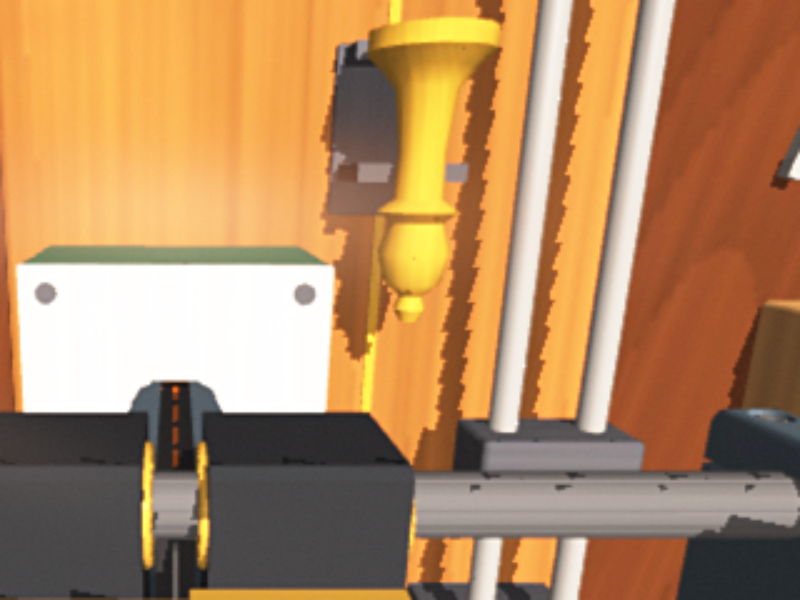

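```bash
python3 -m handwheel '[{"gripper":0,"travel":[0,0,-0.003],"twist":0},{"gripper":0,"travel":[0,0,-0.003],"twist":0},{"gripper":0,"travel":[-0.012,0,0],"twist":0},{"gripper":0,"travel":[-0.012,0,0],"twist":0},{"gripper":0,"travel":[0,0,0.002],"twist":0}]'
python3 -m handwheel '[{"gripper":0,"travel":[0,0,0.002],"twist":0},{"gripper":0,"travel":[0,0,0.001],"twist":0},{"gripper":0,"travel":[0,0,0.0008],"twist":0},{"gripper":0,"travel":[0,0,0.0006],"twist":0},{"gripper":0,"travel":[0,0,0],"twist":0}]'
```

```text
time_s: 7.65
ee_pos: [486.5, -206.4, 272.2]
ee_rot: [179.9, 0.1, 102.1]
force: [-0.2, 0.4, 0.1]
gripper_width: 0.4
time_s: 8.07
ee_pos: [485.9, -204.9, 268.8]
ee_rot: [180.0, 0.1, 102.2]
force: [-2.2, -2.7, 8.4]
gripper_width: 0.3
```

```bash
python3 -m handwheel '[{"gripper":0,"travel":[0.003,0,0],"twist":0},{"gripper":0,"travel":[0.005,0,0],"twist":0},{"gripper":0,"travel":[0.005,0,0],"twist":0}]'
python3 -m handwheel '[{"gripper":0,"travel":[0.005,0,0],"twist":0},{"gripper":0,"travel":[0.005,0,0],"twist":0},{"gripper":0,"travel":[0.001,0,0],"twist":0},{"gripper":0,"travel":[0,0,0],"twist":0}]'
python3 -m handwheel '[{"gripper":0,"travel":[0,0,-0.003],"twist":0},{"gripper":0,"travel":[0,0,-0.003],"twist":0},{"gripper":0,"travel":[-0.020,0,-0.03],"twist":0},{"gripper":0,"travel":[-0.020,0,-0.02],"twist":0},{"gripper":0,"travel":[0,0,0],"twist":0}]'
python3 - <<'E'
from h import *
import pickle
f=env.grab_frame("wrist"); pickle.dump(f,open("f3.pkl","wb"))
print(red(f),env.pinpoint("wrist","pointer"),env.pinpoint("wrist","template_tip"));print(env.state()["ee_pos"])
cv2.imwrite("pics/w4.png",cv2.resize(f["frame"][60:300,250:570,::-1],None,fx=2.5,fy=2.5))
E
```

```text
time_s: 8.32
ee_pos: [483.2, -192.5, 269.0]
ee_rot: [179.9, 0.2, 102.2]
force: [-0.9, -4.9, 8.8]
gripper_width: 0.2
time_s: 8.65
ee_pos: [480.8, -181.3, 268.9]
ee_rot: [179.9, 0.2, 102.2]
force: [-2.3, -3.1, 6.9]
gripper_width: 0.5
time_s: 9.07
ee_pos: [490.8, -222.4, 327.5]
ee_rot: [179.6, 0.4, 102.1]
force: [0.6, -0.3, -0.3]
gripper_width: 0.5
[(array([396, 150,  18,   7,  79], dtype=int32), array([406.11392405, 153.13924051])), (array([318, 193,   5,   2,   9], dtype=int32), array([320.22222222, 193.44444444]))] [{'uv': [394.1, 155.1], 'confidence': 0.94}] [{'uv': [395.7, 123.7], 'confidence': 0.96}]
[ 488.4450479  -219.44333942  322.74095002]
```

View pics/w4.png

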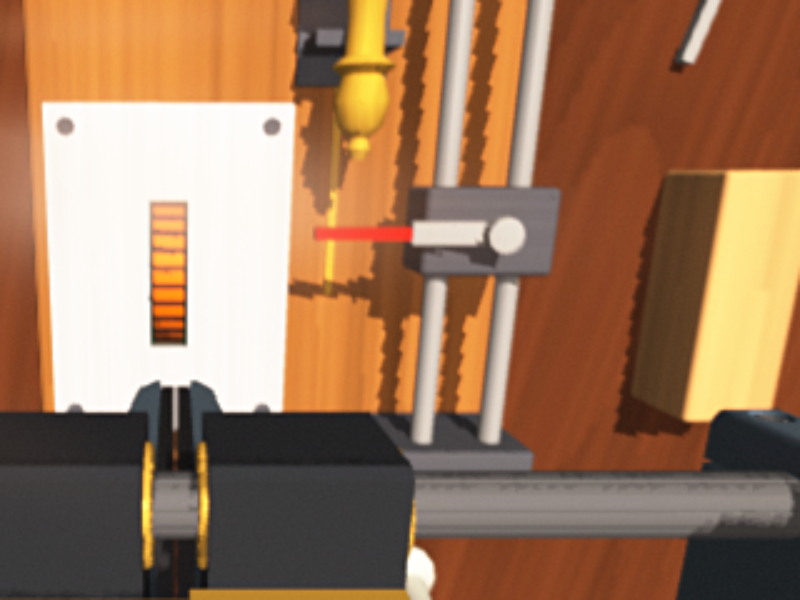

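```bash
sed -i 's/radians(12.4)/radians(12.0)/' h.py
python3 - <<'E'
from h import *
import pickle
np.set_printoptions(precision=2,suppress=True)
a=pickle.load(open("f1.pkl","rb"))["wrist"];f=pickle.load(open("f3.pkl","rb"))
print(tri([ray(a,(387.4,150.6)),ray(f,(393.6,123.2))]))
for w,p,t in((a,(387,206.4),(387.4,150.6)),(f,(394,153.2),(393.6,123.2))):
    P=atz(w,p,67);T=atz(w,t,55); print(P,T,P@UY,T@UY,(P-T)@UY,(P-T)@UX)
print(env.state()["ee_pos"])
print(f["extrinsics"][:3,3],f["extrinsics"][:3,3]@UY)
E
```

```text
(array([ 536.87, -140.92,   63.06]), [0.29058556644149525, 0.2905855664414734])
[ 553.2  -202.71   67.  ] [ 539.16 -141.12   55.  ] -313.2974067032483 -250.13680835530505 -63.160598347943285 0.9254864195362877
[ 542.56 -164.56   67.  ] [ 538.59 -140.39   55.  ] -273.7658924275609 -249.30569451322145 -24.460197914339474 -1.1411384454268152
[ 488.45 -219.44  322.74]
[ 475.31 -156.55  307.03] -251.94881032080758
```

```bash
python3 -m handwheel '[{"gripper":0,"travel":[0.016,0,0.02],"twist":0},{"gripper":0,"travel":[0,0,0.02],"twist":0},{"gripper":0,"travel":[0,0,0.010],"twist":0},{"gripper":0,"travel":[0,0,0.002],"twist":0},{"gripper":0,"travel":[0,0,0],"twist":0}]'
python3 -m handwheel '[{"gripper":0,"travel":[0,0,0.0015],"twist":0},{"gripper":0,"travel":[0,0,0.001],"twist":0},{"gripper":0,"travel":[0,0,0.0009],"twist":0},{"gripper":0,"travel":[0,0,0.0006],"twist":0},{"gripper":0,"travel":[0,0,0],"twist":0}]'
```

```text
time_s: 9.63
ee_pos: [485.1, -203.6, 270.6]
ee_rot: [-179.8, -0.2, 102.2]
force: [0.7, 0.1, 0.2]
gripper_width: 0.4
time_s: 10.05
ee_pos: [486.0, -204.5, 269.1]
ee_rot: [179.9, 0.1, 102.1]
force: [-2.5, 2.0, 7.5]
gripper_width: 0.5
```

```bash
python3 -m handwheel '[{"gripper":0,"travel":[0.003,0,0.0002],"twist":0},{"gripper":0,"travel":[0.005,0,0],"twist":0},{"gripper":0,"travel":[0.005,0,0],"twist":0},{"gripper":0,"travel":[0.005,0,0],"twist":0},{"gripper":0,"travel":[0.004,0,0],"twist":0}]'
python3 -m handwheel '[{"gripper":0,"travel":[0,0,0],"twist":0},{"gripper":0,"travel":[0,0,0],"twist":0}]'
python3 -m handwheel '[{"gripper":0,"travel":[0,0,-0.003],"twist":0},{"gripper":0,"travel":[0,0,-0.003],"twist":0},{"gripper":0,"travel":[-0.019,0,-0.03],"twist":0},{"gripper":0,"travel":[-0.019,0,-0.02],"twist":0},{"gripper":0,"travel":[0,0,0],"twist":0}]'
cat > m.py <<'E'
from h import *
np.set_printoptions(precision=2,suppress=True)
f=env.grab_frame("wrist"); k=red(f); p=env.pinpoint("wrist","pointer"); t=env.pinpoint("wrist","template_tip")
print(k[:1],p,t)
r=max(k,key=lambda q:q[0][4])[1]
for v in(r,p[0]["uv"]):
    P=atz(f,v,67);T=atz(f,t[0]["uv"],55);print(P@UY,T@UY,(P-T)@UY,(P-T)@UX)
print(env.state()["ee_pos"],f["extrinsics"][:3,3]@UY)
cv2.imwrite("pics/w%d.png"%(env.state()["time_s"]*100),cv2.resize(f["frame"][100:220,330:490,::-1],None,fx=5,fy=5,interpolation=cv2.INTER_CUBIC))
E
python3 m.py;ls pics
```

```text
time_s: 10.47
ee_pos: [481.6, -184.0, 269.2]
ee_rot: [179.9, 0.3, 102.2]
force: [-1.9, -6.3, 5.8]
gripper_width: 0.2
time_s: 10.63
ee_pos: [481.6, -183.7, 269.2]
ee_rot: [179.9, 0.2, 102.2]
force: [-1.5, -2.7, 6.7]
gripper_width: 0.4
time_s: 11.05
ee_pos: [491.0, -222.7, 327.9]
ee_rot: [179.5, 0.4, 102.1]
force: [1.2, -0.8, 0.7]
gripper_width: 0.6
[(array([390, 124,  26,   7, 105], dtype=int32), array([405.11, 127.11]))] [{'uv': [392.0, 123.4], 'confidence': 0.72}, {'uv': [393.5, 127.6], 'confidence': 0.57}] [{'uv': [391.0, 121.3], 'confidence': 0.74}, {'uv': [405.5, 292.7], 'confidence': 0.6}]
-253.13414969123437 -248.35887777670487 -4.775271914529499 8.92327094932163
-250.20253527611328 -248.35887777670487 -1.8436574994084465 -2.0823564586440586
[ 488.6  -219.66  322.9 ] -252.2547823246884
c1.png
c2.png
c3.png
side0.png
side1.png
top0.png
top1.png
w1120.png
w2.png
w3.png
w4.png
wrist0.png
wrist1.png
```

View pics/w1120.png

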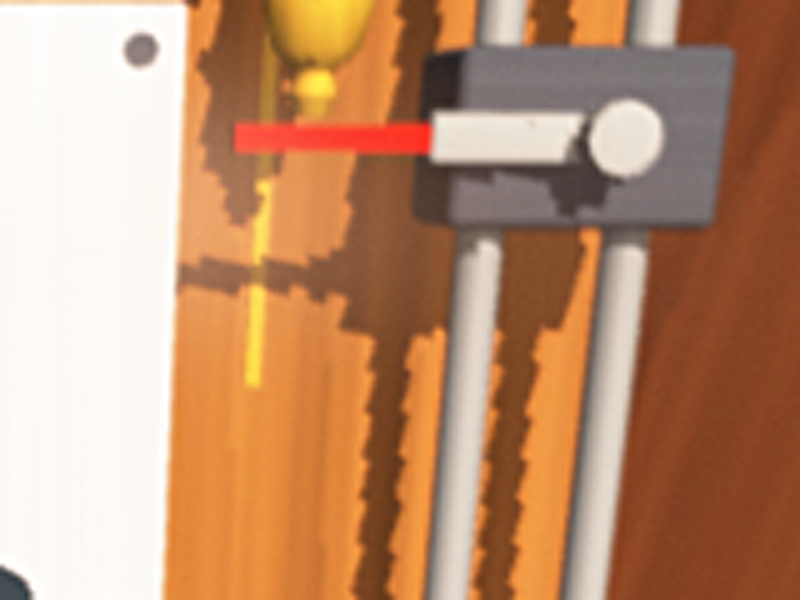

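```bash
python3 -m handwheel '[{"gripper":0,"travel":[0.027,0,0.02],"twist":0},{"gripper":0,"travel":[0,0,0.02],"twist":0},{"gripper":0,"travel":[0,0,0.010],"twist":0},{"gripper":0,"travel":[0,0,0.002],"twist":0},{"gripper":0,"travel":[0,0,0],"twist":0}]'
python3 -m handwheel '[{"gripper":0,"travel":[0,0,0],"twist":0},{"gripper":0,"travel":[0,0,0.0015],"twist":0},{"gripper":0,"travel":[0,0,0.001],"twist":0},{"gripper":0,"travel":[0,0,0.0009],"twist":0},{"gripper":0,"travel":[0,0,0.0006],"twist":0}]'
python3 -m handwheel '[{"gripper":0,"travel":[0,0,0],"twist":0},{"gripper":0,"travel":[0.001,0,0],"twist":0},{"gripper":0,"travel":[0.002,0,0],"twist":0},{"gripper":0,"travel":[0.001,0,0],"twist":0},{"gripper":0,"travel":[0,0,0],"twist":0}]'
python3 -m handwheel '[{"gripper":0,"travel":[0,0,-0.003],"twist":0},{"gripper":0,"travel":[0,0,-0.003],"twist":0},{"gripper":0,"travel":[-0.015,0,-0.03],"twist":0},{"gripper":0,"travel":[-0.016,0,-0.02],"twist":0},{"gripper":0,"travel":[0,0,0],"twist":0}]'
python3 -m handwheel '[{"gripper":0,"travel":[0,0,0],"twist":0}]'
python3 m.py;ls pics
```

```text
time_s: 11.62
ee_pos: [482.8, -192.9, 270.5]
ee_rot: [-179.8, -0.2, 102.2]
force: [-0.5, 0.7, 0.1]
gripper_width: 0.4
time_s: 12.03
ee_pos: [483.9, -194.0, 268.8]
ee_rot: [179.9, 0.1, 102.1]
force: [-0.8, 1.0, 8.7]
gripper_width: 0.6
time_s: 12.45
ee_pos: [483.2, -190.8, 269.1]
ee_rot: [179.9, 0.3, 102.2]
force: [-0.2, -3.5, 6.0]
gripper_width: 0.1
time_s: 12.87
ee_pos: [490.8, -222.2, 327.6]
ee_rot: [179.6, 0.4, 102.1]
force: [0.9, -0.8, 0.0]
gripper_width: 0.7
time_s: 12.95
ee_pos: [489.2, -220.4, 324.3]
ee_rot: [179.9, 0.0, 102.1]
force: [0.6, 0.4, -0.9]
gripper_width: 0.2
[(array([398, 127,  23,   7,  89], dtype=int32), array([411.06, 130.18]))] [{'uv': [398.8, 131.4], 'confidence': 0.69}] [{'uv': [395.3, 130.0], 'confidence': 0.62}]
-251.17517325653515 -251.1378037969012 -0.03736945963393845 9.689938626632598
-252.1591035231845 -251.1378037969012 -1.0212997262833257 -0.20601261954484001
[ 488.45 -219.3   322.2 ] -249.49599031488574
c1.png
c2.png
c3.png
side0.png
side1.png
top0.png
top1.png
w1120.png
w1310.png
w2.png
w3.png
w4.png
wrist0.png
wrist1.png
```

```bash
python3 -m handwheel '[{"gripper":0,"travel":[0,0,0],"twist":0},{"gripper":0,"travel":[0,0,0],"twist":0},{"gripper":0,"travel":[0,0,0],"twist":0}]'
python3 m.py;python3 m.py; ls -t pics|head -1|xargs -I{} cp pics/{} pics/now.png
```

```text
time_s: 13.35
ee_pos: [489.0, -219.6, 322.9]
ee_rot: [-179.9, -0.0, 102.2]
force: [0.0, 0.8, 0.2]
gripper_width: 0.3
[(array([402, 130,  21,   6,  84], dtype=int32), array([413.89, 132.51]))] [{'uv': [399.1, 133.1], 'confidence': 0.89}] [{'uv': [397.1, 131.0], 'confidence': 0.81}]
-251.6270016135707 -250.5805869089528 -1.0464147046179098 10.497362582829666
-252.13406367830086 -250.5805869089528 -1.5534767693480818 -1.4347644675197164
[ 489.1  -219.86  323.34] -248.65743565118674
[(array([399, 130,  24,   5,  96], dtype=int32), array([412.18, 131.77]))] [{'uv': [400.5, 132.0], 'confidence': 0.68}] [{'uv': [397.3, 127.9], 'confidence': 0.61}]
-251.4840994494022 -248.46288740005315 -3.02121204934903 9.085781168598444
-251.69710491329545 -248.46288740005315 -3.234217513242294 -0.36009329913674804
[ 489.1  -219.95  323.51] -248.92043003869765
```

View pics/now.png

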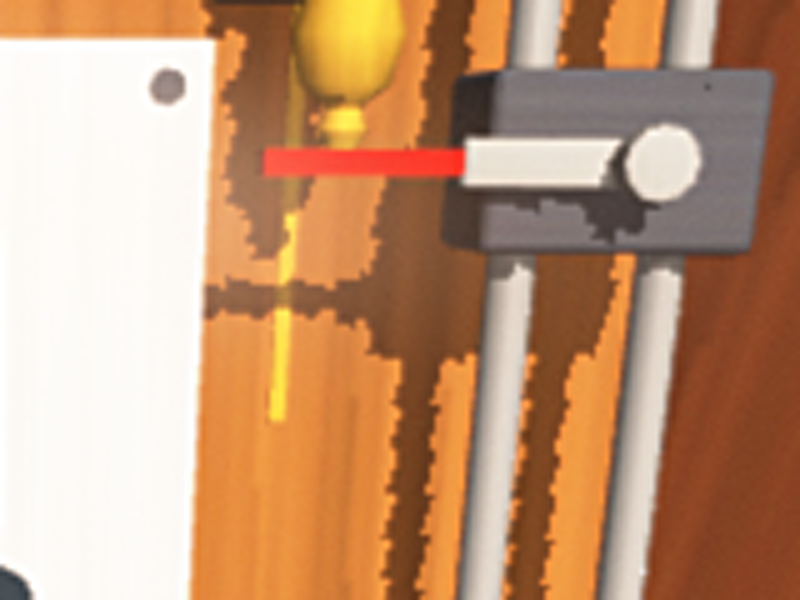

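```bash
python3 -m handwheel '[{"gripper":0,"travel":[0.027,0,0.02],"twist":0},{"gripper":0,"travel":[0,0,0.02],"twist":0},{"gripper":0,"travel":[0,0,0.010],"twist":0},{"gripper":0,"travel":[0,0,0.002],"twist":0},{"gripper":0,"travel":[0,0,0],"twist":0}]'
python3 -m handwheel '[{"gripper":0,"travel":[0,0,0],"twist":0},{"gripper":0,"travel":[0,0,0.0015],"twist":0},{"gripper":0,"travel":[0,0,0.001],"twist":0},{"gripper":0,"travel":[0,0,0.0009],"twist":0},{"gripper":0,"travel":[0,0,0.0006],"twist":0}]'
python3 -m handwheel '[{"gripper":0,"travel":[0,0,0],"twist":0},{"gripper":0,"travel":[0.001,0,0],"twist":0},{"gripper":0,"travel":[0.002,0,0],"twist":0},{"gripper":0,"travel":[0.0014,0,0],"twist":0},{"gripper":0,"travel":[0,0,0],"twist":0}]'
python3 -m handwheel '[{"gripper":0,"travel":[0,0,-0.003],"twist":0},{"gripper":0,"travel":[0,0,-0.003],"twist":0},{"gripper":0,"travel":[-0.0154,0,-0.03],"twist":0},{"gripper":0,"travel":[-0.016,0,-0.02],"twist":0},{"gripper":0,"travel":[0,0,0],"twist":0}]'
python3 -m handwheel '[{"gripper":0,"travel":[0,0,0],"twist":0},{"gripper":0,"travel":[0,0,0],"twist":0},{"gripper":0,"travel":[0,0,0],"twist":0},{"gripper":0,"travel":[0,0,0],"twist":0},{"gripper":0,"travel":[0,0,0],"twist":0}]'
python3 m.py;python3 m.py; ls -t pics|head -1|xargs -I{} cp pics/{} pics/now2.png
```

```text
time_s: 14.07
ee_pos: [483.6, -193.9, 271.3]
ee_rot: [-180.0, -0.0, 102.1]
force: [0.5, -0.7, 0.7]
gripper_width: 0.4
time_s: 14.48
ee_pos: [483.9, -194.0, 268.9]
ee_rot: [179.9, 0.1, 102.1]
force: [-1.1, 0.7, 8.6]
gripper_width: 0.4
time_s: 14.9
ee_pos: [483.1, -190.3, 269.2]
ee_rot: [179.8, 0.3, 102.2]
force: [-1.1, -2.7, 6.1]
gripper_width: 0.6
time_s: 15.32
ee_pos: [490.7, -222.1, 327.7]
ee_rot: [179.6, 0.4, 102.1]
force: [0.9, -0.6, -0.2]
gripper_width: 0.8
time_s: 15.73
ee_pos: [488.8, -219.5, 322.7]
ee_rot: [-179.9, -0.1, 102.2]
force: [-0.3, 0.4, -0.3]
gripper_width: 0.5
[(array([396, 126,  28,   7, 116], dtype=int32), array([412.16, 128.78]))] [{'uv': [400.8, 130.2], 'confidence': 0.73}] [{'uv': [396.9, 132.0], 'confidence': 0.69}]
-248.42396867158556 -251.11756183349087 2.6935931619053206 8.9533627813535
-249.56578849975597 -251.11756183349087 1.5517733337348767 -0.11039385719662992
[ 489.06 -219.76  323.19] -248.48588880461716
[(array([395, 126,  28,   6, 108], dtype=int32), array([411.24, 128.22]))] [{'uv': [399.9, 130.4], 'confidence': 0.65}] [{'uv': [549.7, 41.5], 'confidence': 0.72}, {'uv': [400.1, 127.6], 'confidence': 0.55}]
-248.53563835821387 -181.617081678577 -66.91855667963686 -107.7921155559096
-250.27567719200343 -181.617081678577 -68.6585955134264 -116.82119230221184
[ 489.13 -219.91  323.45] -248.82091669955372
```

View pics/now2.png

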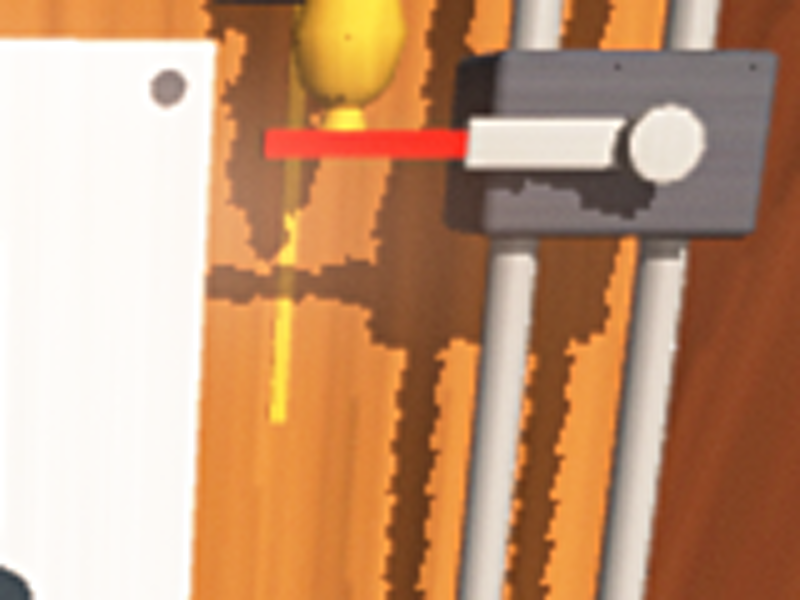

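```bash
python3 - <<'E'
from h import *
import pickle
np.set_printoptions(precision=2,suppress=True)
fs=pickle.load(open("f1.pkl","rb"));s,t=fs["side"],fs["top"]
# mid of post in crops
print("post",tri([ray(s,(220+218/3,130+152/3)),ray(t,(270+70/3,120+290/3))]))
p=tri([ray(s,(306,196)),ray(t,(315.5,207.4))]);print("piv",p)
d=tri([ray(s,(220+218/3,130+152/3)),ray(t,(270+70/3,120+290/3))])[0]-p[0]
print(d@UX,d@UY,np.hypot(d@UX,d@UY),np.degrees(np.arctan2(-(d@UX),d@UY)))
for c in("side","top"):
    f=save(c,c+"2.png"); 
    for n in("lever_post","lever_pivot"): print(c,n,env.pinpoint(c,n),[(q["uv"],q["confidence"]) for q in env.trace(c,n)][:2])
E
```

```text
post (array([523.79,  78.06,  80.32]), [1.8549357591484628, 1.8549357591486])
piv (array([552.4 ,  10.33,  58.27]), [2.238110842896324, 2.238110842896166])
-13.904618817542348 72.20538687769236 73.5320088030946 10.900040500000554
side lever_post [] []
side lever_pivot [{'uv': [305.5, 193.3], 'confidence': 0.8}] [([314.2, 242.5], 0.65)]
top lever_post [{'uv': [292.7, 214.6], 'confidence': 0.71}] [([307.3, 210.4], 0.67)]
top lever_pivot [{'uv': [315.8, 209.5], 'confidence': 0.69}] [([342.4, 219.8], 0.7), ([308.2, 210.8], 0.68)]
```

```bash
python3 -m handwheel '[{"gripper":0,"travel":[0.034,0.0135,0],"twist":0},{"gripper":0,"travel":[0.0345,0.0135,0],"twist":0},{"gripper":0,"travel":[0.0345,0.0135,0],"twist":0},{"gripper":0,"travel":[0.0345,0.0135,0],"twist":0},{"gripper":0,"travel":[0.0345,0.0135,0],"twist":0}]'
python3 -m handwheel '[{"gripper":0,"travel":[0.0345,0.0135,0],"twist":0},{"gripper":0,"travel":[0.0345,0.0135,0],"twist":0},{"gripper":0,"travel":[0.0345,0.0135,0],"twist":0},{"gripper":0,"travel":[0.0345,0.0135,0],"twist":0},{"gripper":0,"travel":[0,0,0],"twist":-0.115}]'
python3 -m handwheel '[{"gripper":0,"travel":[0,0,0],"twist":-0.115},{"gripper":0,"travel":[0,0,0],"twist":-0.115},{"gripper":0,"travel":[0,0,0],"twist":-0.115},{"gripper":0,"travel":[0,0,0],"twist":-0.115},{"gripper":0,"travel":[0,0,0],"twist":-0.115}]'
python3 -m handwheel '[{"gripper":0,"travel":[0,0,0],"twist":-0.095},{"gripper":0,"travel":[0,0,0],"twist":0},{"gripper":0,"travel":[0,0,0],"twist":0},{"gripper":0,"travel":[0,0,0],"twist":0},{"gripper":0,"travel":[0,0,0],"twist":0}]'
python3 - <<'E'
from h import *
np.set_printoptions(precision=2,suppress=True)
f=save("wrist","w5.png"); print(env.pinpoint("wrist","lever_post"),env.pinpoint("wrist","lever_pivot"))
print(proj(f,np.array([523.8,78.1,81])),proj(f,np.array([553,9.1,64])),proj(f,np.array([543.2,108.2,80])),env.state()["ee_pos"])
E
```

```text
time_s: 16.95
ee_pos: [518.9, -36.1, 323.7]
ee_rot: [180.0, 0.0, 102.1]
force: [1.2, -0.0, 0.4]
gripper_width: 0.6
time_s: 17.37
ee_pos: [543.4, 114.0, 323.7]
ee_rot: [179.8, -0.1, 109.1]
force: [0.5, -0.4, -0.2]
gripper_width: 0.7
time_s: 17.78
ee_pos: [542.6, 108.7, 323.5]
ee_rot: [-180.0, 0.0, 142.0]
force: [0.4, 0.1, -0.3]
gripper_width: 0.5
time_s: 18.2
ee_pos: [542.7, 108.6, 323.5]
ee_rot: [-180.0, 0.0, 147.0]
force: [0.4, 0.7, -0.1]
gripper_width: 0.3
[{'uv': [279.2, 218.0], 'confidence': 0.8}] [{'uv': [229.9, 268.1], 'confidence': 0.79}]
[277.69 215.82] [237.56 273.96] [321.33 215.37] [542.65 108.62 323.54]
```

View pics/w5.png

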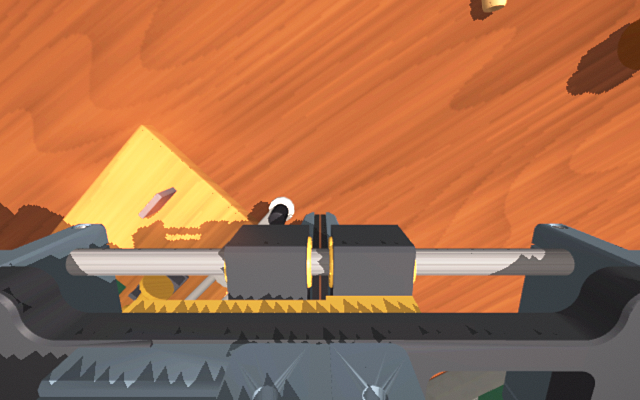

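```bash
python3 -m handwheel '[{"gripper":0,"travel":[0,0,0.03],"twist":0},{"gripper":0,"travel":[0,0,0.027],"twist":0},{"gripper":0,"travel":[0,0,0],"twist":0},{"gripper":0,"travel":[0,-0.007,0],"twist":0},{"gripper":0,"travel":[0,-0.008,0],"twist":0}]'
python3 -m handwheel '[{"gripper":0,"travel":[0.003,-0.007,0],"twist":0},{"gripper":0,"travel":[0.004,-0.007,0],"twist":0},{"gripper":0,"travel":[0.003,-0.007,0],"twist":0}]'
python3 -m handwheel '[{"gripper":0,"travel":[0.0015,-0.008,0],"twist":0},{"gripper":0,"travel":[0.001,-0.007,0],"twist":0},{"gripper":0,"travel":[0.0005,-0.007,0],"twist":0},{"gripper":0,"travel":[0,0,0],"twist":0}]'
```

```text
time_s: 18.77
ee_pos: [534.9, 95.9, 267.6]
ee_rot: [179.9, 0.1, 147.2]
force: [-1.2, 0.2, -0.0]
gripper_width: 0.7
time_s: 19.02
ee_pos: [514.3, 84.5, 268.3]
ee_rot: [179.7, 0.0, 147.0]
force: [0.2, 6.9, -1.1]
gripper_width: 0.7
time_s: 19.35
ee_pos: [499.5, 66.2, 267.9]
ee_rot: [179.9, 0.1, 147.1]
force: [-0.5, 0.6, 0.5]
gripper_width: 0.1
```

```bash
python3 -m handwheel '[{"gripper":0,"travel":[-0.001,-0.007,0],"twist":0},{"gripper":0,"travel":[-0.001,-0.007,0],"twist":0},{"gripper":0,"travel":[-0.0015,-0.008,0],"twist":0}]'
python3 -m handwheel '[{"gripper":0,"travel":[-0.003,-0.007,0],"twist":0},{"gripper":0,"travel":[-0.003,-0.007,0],"twist":0}]'
python3 -m handwheel '[{"gripper":0,"travel":[-0.003,-0.004,0],"twist":0},{"gripper":0,"travel":[-0.003,-0.004,0],"twist":0},{"gripper":0,"travel":[-0.002,-0.002,0],"twist":0},{"gripper":0,"travel":[0,0,0],"twist":0}]'
```

```text
time_s: 19.6
ee_pos: [491.1, 46.2, 266.8]
ee_rot: [180.0, 0.0, 147.1]
force: [-0.9, 2.9, 0.6]
gripper_width: 0.6
time_s: 19.77
ee_pos: [488.4, 30.7, 266.4]
ee_rot: [-180.0, -0.0, 147.1]
force: [-0.8, 3.1, -0.0]
gripper_width: 0.8
time_s: 20.1
ee_pos: [490.2, 18.0, 266.4]
ee_rot: [-180.0, 0.0, 147.1]
force: [0.2, 0.5, -0.6]
gripper_width: 0.4
```

```bash
python3 -m handwheel '[{"gripper":0,"travel":[-0.0014,-0.0014,0],"twist":0},{"gripper":0,"travel":[-0.0014,-0.0014,0],"twist":0},{"gripper":0,"travel":[0,0,0],"twist":0}]'
python3 -m handwheel '[{"gripper":0,"travel":[-0.001,-0.001,0],"twist":0},{"gripper":0,"travel":[-0.001,-0.001,0],"twist":0},{"gripper":0,"travel":[0,0,0],"twist":0}]'
```

```text
time_s: 20.35
ee_pos: [491.0, 14.8, 266.5]
ee_rot: [-180.0, 0.0, 147.1]
force: [0.2, -0.1, 0.1]
gripper_width: 0.7
time_s: 20.6
ee_pos: [491.4, 12.1, 266.5]
ee_rot: [-180.0, 0.0, 147.1]
force: [-0.7, 1.6, -0.2]
gripper_width: 0.1
```

```bash
python3 -m handwheel '[{"gripper":0,"travel":[-0.001,-0.001,0],"twist":0},{"gripper":0,"travel":[-0.001,-0.001,0],"twist":0},{"gripper":0,"travel":[0,0,0],"twist":0}]'
python3 - <<'E'
from h import *
a=env.grab_frame("side")["frame"][150:270,240:360];b=env.grab_frame("wrist")["frame"][100:300,140:400]
r=lambda x,s:cv2.resize(x[:,:,::-1],s,interpolation=cv2.INTER_CUBIC)
cv2.imwrite("pics/d1.png",np.hstack([r(a,(400,400)),r(b,(400,400))]))
E
```

```text
time_s: 20.85
ee_pos: [492.1, 9.3, 266.6]
ee_rot: [-180.0, 0.0, 147.1]
force: [-0.9, 2.0, 1.1]
gripper_width: 0.4
```

View pics/d1.png

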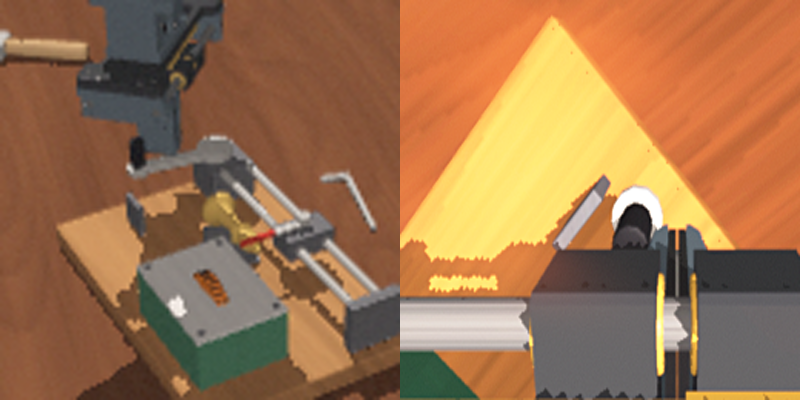

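```bash
python3 - <<'E'
from h import *
np.set_printoptions(precision=1,suppress=True)
f=env.grab_frame("wrist"); r=env.pinpoint("wrist","lever_post"); print(r)
for uv,z in((r[0]["uv"],81),((287.5,218),95),((292,240*.5+88),67)):
    p=atz(f,uv,z); d=p-np.array([553,9.1,0]); a,b=d@UX,d@UY; e=p-env.state()["ee_pos"]; print(p,a,b,np.hypot(a,b),np.arctan2(-a,b),"finger rel",e@UX,e@UY)
E
```

```text
[{'uv': [290.1, 219.2], 'confidence': 0.79}]
[468.9   0.9  81. ] -83.95876891949227 9.511444058263793 84.49581318947219 1.4579901860885986 finger rel -24.385282058748583 -3.3955359329980555
[464.5   3.9  95. ] -87.64605722932245 13.302813673313665 88.64985166074767 1.420167173931635 finger rel -28.072570368578756 0.39583368205181824
[466.2   2.6  67. ] -86.2458844225009 11.671531292722943 87.0320471006881 1.4362849343306512 finger rel -26.6723975617572 -1.235448698538903
```

```bash
python3 -m handwheel '[{"gripper":0,"travel":[0,0.005,0],"twist":0},{"gripper":0,"travel":[0.01,0,0],"twist":0},{"gripper":0,"travel":[0.009,0,0],"twist":0},{"gripper":0,"travel":[0,-0.003,0],"twist":0},{"gripper":0,"travel":[-0.001,-0.003,0],"twist":0}]'
python3 -m handwheel '[{"gripper":0,"travel":[-0.0015,-0.0015,0],"twist":0},{"gripper":0,"travel":[-0.0015,-0.0015,0],"twist":0},{"gripper":0,"travel":[0,0,0],"twist":0}]'
python3 -m handwheel '[{"gripper":0,"travel":[-0.0014,-0.0014,0],"twist":0},{"gripper":0,"travel":[-0.0014,-0.0014,0],"twist":0},{"gripper":0,"travel":[0,0,0],"twist":0}]'
```

```text
time_s: 21.47
ee_pos: [475.3, 18.8, 266.5]
ee_rot: [-180.0, -0.0, 147.2]
force: [-0.0, 3.5, -0.2]
gripper_width: 0.6
time_s: 21.72
ee_pos: [477.5, 13.8, 266.7]
ee_rot: [180.0, 0.0, 147.1]
force: [-0.9, 1.6, 1.0]
gripper_width: 0.4
time_s: 21.97
ee_pos: [478.2, 11.1, 266.6]
ee_rot: [179.8, -0.1, 147.0]
force: [-0.7, 9.1, 2.1]
gripper_width: 0.6
```

```bash
python3 -m handwheel '[{"gripper":0,"travel":[-0.0007,-0.0007,0],"twist":0},{"gripper":0,"travel":[0,0,0],"twist":0},{"gripper":0,"travel":[0,0,0],"twist":0}]'
python3 - <<'E'
from h import *
np.set_printoptions(precision=1,suppress=True)
f=save("wrist","w7.png"); r=env.pinpoint("wrist","lever_post"); print(r)
p=atz(f,r[0]["uv"],81); d=p-np.array([553,9.1,0]); a,b=d@UX,d@UY; e=p-env.state()["ee_pos"]; print(p,a,b,np.arctan2(-a,b),"finger rel",e@UX,e@UY)
E
```

```text
time_s: 22.22
ee_pos: [478.2, 10.8, 266.6]
ee_rot: [179.8, -0.2, 147.0]
force: [-1.4, 11.5, 3.0]
gripper_width: 0.4
[{'uv': [226.8, 307.5], 'confidence': 0.39}]
[482.7 -66.5  81. ] -84.45379324139958 -59.312626268827536 2.1830700150162157 finger rel -11.691085625128427 -76.53849119447003
```

```bash
python3 -m handwheel '[{"gripper":0,"travel":[0.007,0.007,0],"twist":0},{"gripper":0,"travel":[0.01,0.01,-0.01],"twist":0},{"gripper":0,"travel":[0,0,-0.04],"twist":0},{"gripper":0,"travel":[0,0,-0.04],"twist":0},{"gripper":0,"travel":[0,0,0],"twist":0}]'
python3 -m handwheel '[{"gripper":0,"travel":[-0.03,0.025,0],"twist":0.12},{"gripper":0,"travel":[-0.03,0.025,0],"twist":0.12},{"gripper":0,"travel":[-0.03,0,0],"twist":0.12},{"gripper":0,"travel":[-0.03,0,0],"twist":0.12},{"gripper":0,"travel":[-0.03,0,0],"twist":0.12}]'
python3 -m handwheel '[{"gripper":0,"travel":[-0.03,0,0],"twist":0.12},{"gripper":0,"travel":[-0.03,0,0],"twist":0.065},{"gripper":0,"travel":[0,0,0],"twist":0},{"gripper":0,"travel":[0,0,0],"twist":0},{"gripper":0,"travel":[0,0,0],"twist":0}]'
python3 - <<'E'
from h import *
np.set_printoptions(precision=1,suppress=True)
f=env.grab_frame("wrist"); print(red(f),env.pinpoint("wrist","lever_post"),env.pinpoint("wrist","lever_pivot"),env.pinpoint("wrist","template_tip"),env.state()["ee_pos"],env.state()["ee_rot"])
print(f["extrinsics"][:3,3],proj(f,np.array([539,-141,55])))
import pickle; pickle.dump(f,open("f9.pkl","wb")); cv2.imwrite("pics/w9.png",cv2.resize(f["frame"][0:260,230:550,::-1],None,fx=2.3,fy=2.3,interpolation=cv2.INTER_CUBIC))
E
```

```text
time_s: 22.73
ee_pos: [475.2, 33.0, 363.3]
ee_rot: [179.6, 0.7, 147.2]
force: [0.6, 1.3, -0.6]
gripper_width: 0.4
time_s: 23.15
ee_pos: [605.8, -35.0, 355.9]
ee_rot: [-180.0, 0.1, 112.5]
force: [0.8, -0.3, -0.8]
gripper_width: 0.5
time_s: 23.57
ee_pos: [623.9, -90.8, 356.1]
ee_rot: [-179.9, -0.0, 102.2]
force: [0.2, 1.7, 0.7]
gripper_width: 0.7
[(array([225, 227,  15,   4,  48], dtype=int32), array([232.9, 228.3])), (array([169, 276,   5,   8,  17], dtype=int32), array([171.6, 278.8]))] [{'uv': [156.9, 70.3], 'confidence': 0.78}, {'uv': [229.1, 193.1], 'confidence': 0.45}] [{'uv': [258.2, 75.5], 'confidence': 0.82}] [{'uv': [230.0, 226.7], 'confidence': 0.8}] [623.8 -89.8 356.7] [-180.     0.   102.2]
[608.1 -24.9 336.1] [231.9 225.7]
```

```bash
python3 -m handwheel '[{"gripper":0,"travel":[-0.033,-0.035,0],"twist":0},{"gripper":0,"travel":[-0.033,-0.035,0],"twist":0},{"gripper":0,"travel":[-0.033,-0.035,0.010],"twist":0},{"gripper":0,"travel":[0,-0.037,0.010],"twist":0},{"gripper":0,"travel":[0,-0.018,0.012],"twist":0}]'
python3 -m handwheel '[{"gripper":0,"travel":[0,0,0],"twist":0},{"gripper":0,"travel":[0,0,0],"twist":0},{"gripper":0,"travel":[0,0,0],"twist":0},{"gripper":0,"travel":[0,0,0],"twist":0},{"gripper":0,"travel":[0,0,0],"twist":0}]'
python3 m.py; python3 m.py
python3 - <<'E'
from h import *
import pickle
np.set_printoptions(precision=3,suppress=True)
f=pickle.load(open("f9.pkl","rb"))
d=atz(f,(156.9,70.3),81)-atz(f,(258.2,75.5),64); a,b=d@UX,d@UY; print("lever",a,b,np.hypot(a,b),np.arctan2(-a,b))
f=env.grab_frame("wrist")
for n in("lever_post","lever_pivot"): print(env.pinpoint("wrist",n))
q={n:env.pinpoint("wrist",n) for n in("lever_post","lever_pivot")}
if all(q.values()):
    d=atz(f,q["lever_post"][0]["uv"],81)-atz(f,q["lever_pivot"][0]["uv"],64); a,b=d@UX,d@UY; print("lever",a,b,np.hypot(a,b),np.arctan2(-a,b))
# tip: yellow lowest rows near tip column
i=cv2.cvtColor(f["frame"],cv2.COLOR_RGB2HSV)[80:145,385:420]
m=((i[...,0]>20)&(i[...,0]<32)&(i[...,1]>150)&(i[...,2]>150)).astype(int)
r=f["frame"][80:145,385:420].astype(int); m[(r[...,0]>150)&(r[...,1]<70)]=2
print("\n".join("%d "%(80+k)+"".join(".#R"[v] for v in row) for k,row in enumerate(m) if row.any()))
E
```

```text
time_s: 24.18
ee_pos: [496.9, -205.5, 326.2]
ee_rot: [-179.9, 0.0, 102.1]
force: [-0.4, 0.5, -0.7]
gripper_width: -0.0
time_s: 24.6
ee_pos: [501.2, -204.2, 326.7]
ee_rot: [179.9, 0.1, 102.2]
force: [0.0, -0.0, -0.9]
gripper_width: 0.4
[(array([399, 142,   2,   5,   8], dtype=int32), array([399.38, 143.75]))] [{'uv': [380.5, 144.3], 'confidence': 0.67}] [{'uv': [377.7, 144.3], 'confidence': 0.69}]
-248.74181429571223 -249.92906626356194 1.1872519678496936 15.537651874658717
-249.2634391652419 -249.92906626356194 0.6656270983200462 -0.10963631772891369
[ 500.63 -204.36  326.21] -236.20153841761683
[(array([400, 142,   2,   5,   8], dtype=int32), array([400.5, 144. ]))] [{'uv': [381.8, 146.1], 'confidence': 0.9}] [{'uv': [378.5, 143.3], 'confidence': 0.93}]
-248.80105934464535 -248.9139343223839 0.11287497773858046 15.809692341464755
-250.57844276153074 -248.9139343223839 -1.6645084391468155 0.4122969159602689
[ 500.22 -204.59  326.06] -236.21616067944785
lever -80.68073206759269 0.9160894186460702 80.68593276888875 1.5594423141407023
[]
[]
80 ######.............................
81 ####
[... 1233 characters left out ...]
....................
117 ######.............................
118 ######.............................
119 ######.............................
120 ######.............................
121 ######.............................
122 ######.............................
123 ######.............................
124 #####..............................
125 #####..............................
126 ####...............................
127 ###................................
128 ##.................................
129 ##.................................
130 #..................................
142 ................RR.................
143 .................R.................
144 ................RR.................
```

```bash
python3 -c "
from workcell import env
print(env.job_done(), env.state()['force'])"
```

```text
the job is handed in; nothing more can be done
the job is handed in; nothing more can be done
```

I rolled the thumbwheel with the closed fingertips until the red pointer stood at the tip of the brass template. Then I pushed the lever post round to its stop, backed the arm clear and handed the job in. No verdict came back.

**Pressing the wheel:** it took three long strokes and two short ones. The highest reading I saw was about 9 N. Forces were only read at the end of each move, so a brief higher peak would not have shown.

**Pointer:** before clamping I put it about 0.7 mm past the tip. After clamping, its y changed by about 0.2 mm. Measured against the tip position from an earlier clear view, it is 0.5–1.4 mm past. The four network and colour readings in the final check ran from −1.7 to +1.2 mm. The tip was partly hidden by the pointer, so those readings are noisy, but all are inside the 3 mm limit.

**Lever:** partway round, the post worked towards the edge of the finger, so I re-seated the finger and carried on. At the end it held firm, the force rising to 11.5 N with almost no movement. The camera then gave about 1.56 rad, against the 1.5 rad stop. That measurement put the lever 81 mm long instead of 75, so the angle is only approximate.

**Not checked:**
- I did not look again at the loose pieces, though no path came near them at table height.
- My last picture of the finished state could not be viewed because I had reached the 12-picture limit. The final checks are numbers only.

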